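# Clamp the lipping on a panel with a spring edging clamp

## Robot

A 6-joint arm with a two-finger parallel gripper is mounted at the origin on the work surface. World frame = base frame: x ahead of the robot, y to its left, z up, the work surface at z = 0. Lengths are in m, angles in rad, forces in N, time in s.
With the tool pointing down it reaches from about 0.4 to 0.825 m from the base axis. Payload 7 kg.
Tool frame: the origin (TCP) lies on the centre line of the jaws, within the pads' length; the fingertips stand arm.tip_reach ahead of it and the grasp point (between the pads) lies 5 mm behind it (arm.tip_reach is the distance from the TCP to the fingertips, in m); z points along the fingers, y is the line along which they close (so a half turn about z gives the same grasp; the last joint's range is limited). The gripper opens to 88 mm and grips with 3 to 60 N. Pads are 19 mm wide; open, the fingers measure 130 mm over their backs; the gripper's body (78 mm by 193 mm) begins 47 mm behind the grasp point.
Start: joints at [-1.054, 0.359, 0.012, 0, -1.224, -0.288], TCP at [0.153, -0.657, 0.241] pointing down, gripper open.
Joint ranges: [-3.07, 3.07], [-1.43, 2.12], [-1.02, 1.25], [-3.03, 1.67], [-3.05, -0], [-3.03, 3.03]. Speed limits (rad/s): [2.39, 2.39, 3.01, 3.14, 3.14, 3.14].

## Interface

Orientations are given as [roll, pitch, yaw] about the fixed x, y, z axes, in that order (R = Rz(yaw) Ry(pitch) Rx(roll)).
In Python, from station import status, optics, order, arm gives the robot as it stands. The module is installed in compiled form; this text tells all that it offers.
- The arm moves only by the shell command python3 -m jog 'ROWS' [FORCE]. ROWS is JSON, a list of rows, each a list of 3 entries, a list of its own where there are three numbers: the gripper command: -1 is shut, 1 is fully open, values between are in proportion, then the shift along the tool's x, y, z in mm, then the turn about the tool's z in rad. A call has 1 to 20 rows; each row is the pose to reach, as a shift and turn from the pose commanded when the call began, along the tool's axes at that moment; what a row does not reach only later rows make up. A row lasts 1/8 s, in which the tool goes at most 62.5 mm and 10.7 degrees, less where a joint would pass 70% of its speed; a pose out of reach is approached as far as the arm can. A call with a gripper value outside its range is refused whole. The fingers move at their own pace and stop on an object; FORCE is the grip in N (left out, the last holds). Time passes only in rows, so rows that repeat a pose let the fingers close. It gives the time, the measured TCP pose, the force, the opening and the grip force at its end, in the units of the state.
- status.get_state(): the state, without advancing time (a new reading comes with each control period).
- optics.grab_frame(name): name is "scene" or "top" or "wrist"; returns a dict with "color" (384x512x3 uint8, red, green, blue), "mtx" (3x3 intrinsics, pixels), "cam_to_world" (4x4, takes a point from camera to world coordinates). Camera axes: x right, y down, z forward; pixel columns grow to the right and rows downward; lengths in m; the calibration is good to about 2 mm. A picture is of the moment at which its call begins. There is no depth.
- order.job_done(): hands the job in; it is judged then, once.
The state is a dict: "t": time; "q": joint angles; "qd": joint speeds; "joint_efforts": joint torques, N m; "eef_pos": TCP position; "ee_rot": TCP orientation; "force": force on the tool from outside, world axes, zero at the start; "moment": the same for the moment, N m; "width": finger opening in m; "gripper_force": force on a finger pad.
Only numpy, scipy, OpenCV 4.12 (cv2) and the standard library are available. Lean on these libraries where they do the work, as an engineer would, in place of code of your own. Each camera call takes 0.05 s, during which the arm holds its last target. There are 200 camera calls.

## Task

Take the large spring edging clamp off the clamp rail by squeezing its handles together, set its open jaws over the middle of the panel standing in the vise, press gently straight down until the sprung pad between the jaws is pushed in about half of its 10 mm travel by the lipping (feel for it, and never push the pad to its stop), then, keeping that gentle press on, let the handles go so that the jaws grip both faces of the panel and the clamp stays there upright with the pad still pressed in. Leave the other things on the bench where they are.

Things in the scene. Friction and masses are not known exactly. Their poses are not given: they have to be found in the camera images.
- clamp: large spring edging clamp, bare steel bars, black rubber grips and lips, 140 mm tall, 0.22 kg, parked jaws down, handles up, astride the clamp rail. Acts like self-closing tweezers: squeezing the handles opens the jaws. Origin: middle of the lower face of the sprung pad (when out), resting on the rail. z up, y the way jaws and handles move, x along the rail; half a turn about z is the same. Jaw lips reach 29 mm below the origin
- clamp_grips (a point): point midway between the clamp's two handle grips, 105 mm above its origin; squeeze here, along the clamp's y. Each grip is a level round bar, 14 mm diameter, 30 mm long along x; nothing of the clamp is more than 7 mm higher. Width over both grips: 65 mm parked, 54 mm when gripping the panel, 29 mm at the stop, fully squeezed. Each grip needs 13 N to begin, 15 N to open fully
- jaw_left (a joint): how far the clamp's jaws are open, rad of each of the two levers, which are geared together: 0 parked on the 12 mm rail (jaw gap 12 mm), about 0.075 when gripping the 20 mm panel, 0.24 at the stop, fully open (gap 38 mm). Each jaw presses with about 18 N on the panel, which holds the clamp against its sprung pad
- clamp_pad (a joint): how far the sprung pad (rubber, 30 x 16 mm) between the jaws is pushed up into the clamp, m: 0 out, 0.010 at its stop. It takes 3.5 N to begin moving and 1 N more for each mm, so half travel is about 8.5 N. Once the jaws grip, they keep it where it is: press that is lost while the handles are let go stays lost
- rail_mid (a point): middle of the top edge of the clamp rail, fixed to the table: a wooden batten on edge, 12 mm thick, 200 mm long along its x, top 62 mm above the table, on a base 220 x 90 x 16 mm. The large clamp sits 45 to 65 mm to one side of this point, a small one to the other
- vise: fixed wooden twin-screw bench vise: base 230 x 110 mm, jaws 220 mm long, tops 50 mm above the table, two dark handwheels on its -y side. Origin on the table under the middle of the panel it holds, z up, x along the panel, y across it
- panel_foot (a point): middle of the upright panel where it leaves the vise's jaws, 50 mm above the table. Plywood panel 150 mm long along the vise's x, 20 mm thick, with a dark wooden lipping 8 mm high on its top edge, flush with both faces. How far it stands out differs each time and is not measured: the lipping's top is 95 to 117 mm above the table. It does not give when pressed
- small_clamp: bystander: a smaller spring clamp, 65 mm tall, steel with black handles and no pad, parked on the same rail 100 to 130 mm from the large one; origin at the rail's top
- glue: bystander: white glue bottle, 52 mm diameter, 115 mm tall, origin under its middle
- cup: bystander: paper cup, 72 mm diameter, 85 mm tall, origin under its middle
- tape: bystander: black tape measure, 65 x 34 x 60 mm, origin under its middle
- offcut: bystander: plywood offcut, 120 x 70 x 12 mm, near the far edge
- driver: bystander: screwdriver with a red handle, lying near the far edge
- mallet: bystander: hammer with a wooden handle, lying on the left of the bench
Mind the look-alikes: they are no part of the job. Leave any green or yellow look-alike of the clamp alone.

How it is judged:
On the way, in this order (a step that is already met when the one before it is completed fails the run):
1. the large clamp is lifted clear of the rail, squeezed open (height (world z) of clamp above 0.1 m and value of joint jaw_left above 0.14 rad), for 0.1 s.
2. over the middle of the panel, jaws still open, the pad is pressed in by 2 to 8.5 mm on the lipping (x of clamp in the frame of vise between -0.02 and 0.02 m and y of clamp in the frame of vise between -0.006 and 0.006 m and angle between the x axis of clamp and the x axis of vise, either way round below 0.15 rad and angle between clamp's own z axis and vertical below 0.12 rad and value of joint jaw_left above 0.12 rad and value of joint clamp_pad between 0.002 and 0.0085 m), for 0.2 s.
At the end, for the whole second after the job is handed in: The large clamp sits at rest and upright (within 0.12 rad) over the middle of the panel (within 20 mm along it, 6 mm across, 0.15 rad in line), its jaws closed on the panel's two faces (jaw joint 0.045 to 0.10 rad) and its pad still pressed in by 2 to 8.5 mm on the lipping (x of clamp in the frame of vise between -0.02 and 0.02 m and y of clamp in the frame of vise between -0.006 and 0.006 m and angle between the x axis of clamp and the x axis of vise, either way round below 0.15 rad and angle between clamp's own z axis and vertical below 0.12 rad and value of joint jaw_left between 0.045 and 0.1 rad and value of joint clamp_pad between 0.002 and 0.0085 m and linear speed of clamp below 0.01 m/s); the robot touches nothing.
It fails at once if the clamp's pad was pushed in to its stop (beyond 9 mm, over 12.5 N on the fresh lipping) (value of joint clamp_pad above 0.009 m).
It fails at once if the clamp was forced against the panel or the vise with over 60 N (contact force between clamp and vise above 60 N).
It fails at once if the robot itself bumped the vise or the panel with over 10 N (contact force between any of the fingers, the arm and vise above 10 N).
It fails at once if a bystander was moved by over 30 mm (distance of any of small_clamp, glue, cup, tape, offcut, driver, mallet from where it was at the start of the episode above 0.03 m).
It also fails if it takes over 58 s, if anything falls off the work surface, if the arm or the gripper's body presses on something with over 40 N, if the wrist force passes 120 N, or if a joint passes its speed limit or range.

## Working session

There is one attempt and no reset: what is moved stays moved. The work goes in short steps, Python scripts to look and compute and a shell command to move; the robot and the scene stay as the last step left them, time stands still between calls to the robot, and variables do not carry over. Pictures are saved under pics/ and viewed, at most 10 in all, crops included, and the job is handed in when it is done.

```bash
mkdir -p pics
cat > h.py <<'E'
import numpy as np,cv2
from station import status,optics,order,arm
def grab(n,f):
    d=optics.grab_frame(n); cv2.imwrite(f'pics/{f}.png',d['color'][:,:,::-1]); np.savez(f'pics/{f}.npz',**d); return d
def ray(d,u,v):
    c=np.linalg.inv(d['mtx'])@[u,v,1]; T=d['cam_to_world']; return T[:3,3],T[:3,:3]@c
def onz(d,u,v,z):
    o,r=ray(d,u,v); return o+r*(z-o[2])/r[2]
def tri(a,b):
    (o,r),(p,s)=a,b
    k=np.linalg.lstsq(np.c_[r,-s],p-o,rcond=None)[0]
    x,y=o+r*k[0],p+s*k[1]; return (x+y)/2,np.linalg.norm(x-y)
def proj(d,P):
    T=np.linalg.inv(d['cam_to_world']); c=T[:3,:3]@P+T[:3,3]; p=d['mtx']@c; return p[:2]/p[2]
E
python3 - <<'E'
from h import *
print(arm.tip_reach,status.get_state())
a=grab('scene','s0');b=grab('top','t0')
for d in(a,b):print(d['mtx'],d['cam_to_world'])
cv2.imwrite('pics/st0.png',np.vstack([cv2.resize(d['color'][:,:,::-1],(512,384)) for d in(a,b)])[:600] if 0 else np.hstack([d['color'][:,:,::-1] for d in(a,b)])[:, :800])
E
```

```text
0.014 {'t': 0.0, 'q': array([-1.05387609e+00,  3.59367898e-01,  1.10446515e-02, -3.99392246e-04,
       -1.22408434e+00, -2.88100875e-01]), 'qd': array([ 0.0004151 ,  0.00037875, -0.00046228,  0.00044813, -0.00066844,
       -0.00062918]), 'joint_efforts': array([ 8.14086507e-04, -5.82710409e+01,  2.93052667e+01,  6.99704647e+00,
        6.83742706e-03, -1.62142242e-04]), 'eef_pos': array([ 0.15299012, -0.65694281,  0.23961989]), 'ee_rot': array([ 3.13994111e+00, -9.78826981e-05, -2.91290923e+00]), 'force': array([ 0.11328053, -0.6836124 , -0.38771854]), 'moment': array([ 0.00447378, -0.03813254,  0.0472723 ]), 'gripper_force': 0.0, 'width': 0.0877191013805416}
[[372.91146075   0.         257.19873992]
 [  0.         372.91146075 190.2389939 ]
 [  0.           0.           1.        ]] [[ 0.46701835  0.74363821 -0.47843085  1.08988069]
 [ 0.88423975 -0.39503406  0.24913481 -0.184386  ]
 [-0.00373032 -0.5393981  -0.84204262  0.94045115]
 [ 0.          0.          0.          1.        ]]
[[406.31801374   0.         253.09466818]
 [  0.         406.31801374 194.36435483]
 [  0.           0.           1.        ]] [[-0.01654401 -0.98199672  0.18817211  0.32512057]
 [-0.99979285  0.0140157  -0.01475888  0.0768937 ]
 [ 0.0118558  -0.1883773  -0.98202517  1.46339011]
 [ 0.          0.          0.          1.        ]]
```

View pics/s0.png

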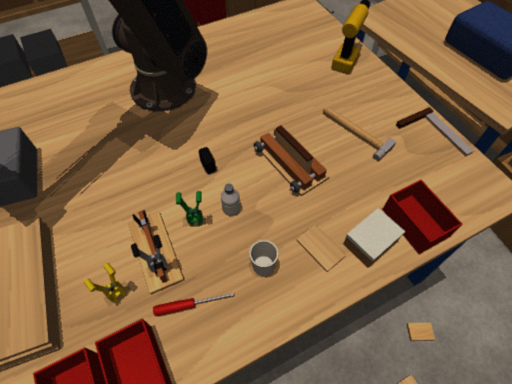

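View pics/t0.png

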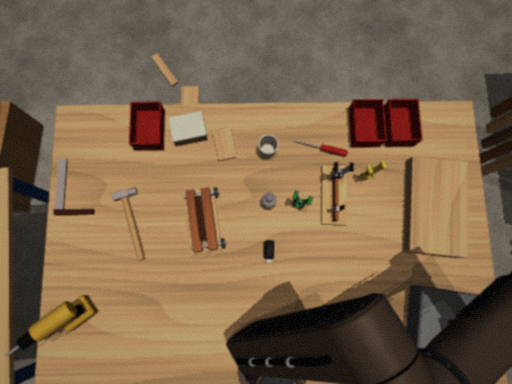

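Both views: candidates for the clamp are steel/black at scene (150,262)/top (342,170) on the rail (large?), steel/black small at scene (142,215)/top (340,207), green at scene (192,208)/top (302,200), and yellow at scene (105,285)/top (373,170). I take the larger steel one on the rail and check it in a close crop.

Run:
```python
import cv2,numpy as np
a=cv2.imread('pics/s0.png');b=cv2.imread('pics/t0.png')
R=lambda im,x,y,w,h,k:cv2.resize(im[y:y+h,x:x+w],None,fx=k,fy=k,interpolation=cv2.INTER_CUBIC)
A=R(a,120,200,80,100,4);A2=R(a,245,115,90,85,4)
B=R(b,310,150,60,80,5)[:300];B=R(b,315,155,50,72,5.0);B2=R(b,175,175,62,85,4)
c=np.zeros((600,800,3),np.uint8)
def put(i,x,y):
    i=i[:600-y,:800-x];c[y:y+i.shape[0],x:x+i.shape[1]]=i
A=R(a,125,200,65,100,4.0)
put(R(a,125,203,65,95,3.15),0,0);put(R(a,245,115,90,85,3.5),205,0);put(R(b,315,155,40,75,4),530,0);put(R(b,175,175,62,85,3.5),0,301)
put(R(a,125,203,65,95,3.15),600,301)
cv2.imwrite('pics/c0.png',c)
```

```text
(no output)
```

View pics/c0.png

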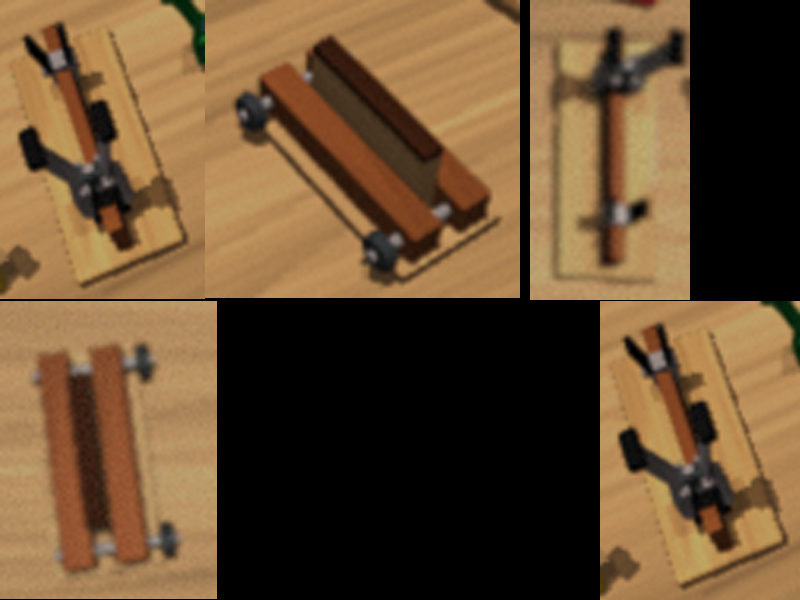

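Run:
```python
from h import *
s=np.load('pics/s0.npz');t=np.load('pics/t0.npz')
S=lambda x,y:ray(s,125+x/3.15,203+y/3.15); V=lambda x,y:ray(s,245+(x-205)/3.5,115+y/3.5)
T=lambda x,y:ray(t,315+(x-530)/4,155+y/4); U=lambda x,y:ray(t,175+x/3.5,175+(y-301)/3.5)
print('gripL',tri(S(34,150),T(675,47)));print('gripR',tri(S(103,120),T(613,45)))
print('swap',tri(S(34,150),T(613,45)));
for n,p in dict(r0=(613,95),r1=(613,262)).items(): print(n,onz(t,315+(p[0]-530)/4,155+p[1]/4,.062))
print('lip near',tri(V(321,50),U(81,375)),'lip far',tri(V(430,154),U(100,529)))
print('swap',tri(V(321,50),U(100,529)),'lip far',tri(V(430,154),U(81,375)))
```

```text
gripL (array([ 0.66272883, -0.26986883,  0.16285836]), np.float64(0.001132458677478045))
gripR (array([ 0.66460652, -0.21820795,  0.16466652]), np.float64(0.0013943145123400356))
swap (array([ 0.66475626, -0.2456725 ,  0.15560045]), np.float64(0.05145409353869155))
r0 [ 0.64585153 -0.2382697   0.062     ]
r1 [ 0.49700927 -0.23008346  0.062     ]
lip near (array([0.54761352, 0.19753026, 0.21832489]), np.float64(0.06747744410322841)) lip far (array([ 0.47054081,  0.28322559, -0.0642212 ]), np.float64(0.09480431197160832))
swap (array([0.435324  , 0.22808308, 0.0808747 ]), np.float64(0.0035705965925389186)) lip far (array([0.58456059, 0.24551306, 0.09360895]), np.float64(0.002055483337173273))
```

```bash
cat >> h.py <<'E'
from scipy.spatial.transform import Rotation as Ro
def rel(P,yaw):
    s=status.get_state(); R=Ro.from_euler('xyz',s['ee_rot']).as_matrix()
    w=(s['ee_rot'][2]-yaw+np.pi)%(2*np.pi)-np.pi
    print('shift mm',np.round(1e3*R.T@(np.array(P)-s['eef_pos']),1),'turn',round(w,3),'t',s['t'])
E
python3 - <<'E'
from h import *
rel((.664,-.244,.30),np.pi-.055)
E
```

```text
shift mm [-591.4  286.5  -59.9] turn 0.284 t 0.1
```

```bash
python3 -m jog '[[1,[-50,24,-20],0.03],[1,[-100,48,-40],0.06],[1,[-150,73,-60],0.09],[1,[-200,97,-60],0.12],[1,[-250,121,-60],0.15],[1,[-300,145,-60],0.18],[1,[-350,170,-60],0.21],[1,[-400,194,-60],0.24],[1,[-450,218,-60],0.27],[1,[-500,242,-60],0.284],[1,[-550,266,-60],0.284],[1,[-591,286,-60],0.284],[1,[-591,286,-60],0.284],[1,[-591,286,-60],0.284]]' 25
python3 - <<'E'
from h import *
w=grab('wrist','w1');grab('scene','s1')
np.set_printoptions(precision=4,suppress=True)
print(w['mtx'],w['cam_to_world'],proj(w,np.array([.664,-.244,.167])))
cv2.imwrite('pics/w1b.png',cv2.resize(w['color'][:,:,::-1],None,fx=1.5,fy=1.5))
E
```

```text
t: 1.85
eef_pos: [0.6636, -0.2446, 0.2998]
ee_rot: [3.142, -0.001, 3.087]
force: [0.4, 0.2, -0.0]
width: 0.0877
gripper_force: 0.0
[[286.2097   0.     255.7186]
 [  0.     286.2097 189.9752]
 [  0.       0.       1.    ]] [[ 0.0553  0.961   0.2711  0.5908]
 [ 0.9985 -0.0533 -0.0148 -0.241 ]
 [ 0.0003  0.2715 -0.9624  0.444 ]
 [ 0.      0.      0.      1.    ]] [256.7487 185.2884]
```

View pics/w1b.png

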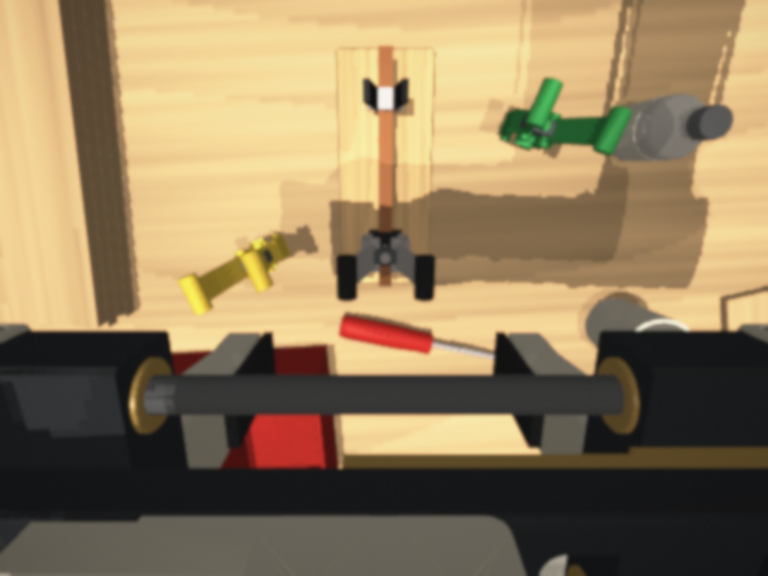

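The wrist view shows the large clamp's black grips at (346,278) and (424,277) in the 1.5x picture, exactly where predicted, and the rail vertical, so in line. Go down and squeeze.

```bash
python3 -m jog '[[1,[0,0,40],0],[1,[0,0,80],0],[1,[0,0,115],0],[1,[0,0,130],0],[1,[0,0,138],0],[1,[0,0,138],0],[0.5,[0,0,138],0],[0.3,[0,0,138],0],[0,[0,0,138],0],[-0.3,[0,0,138],0],[-0.6,[0,0,138],0],[-1,[0,0,138],0],[-1,[0,0,138],0],[-1,[0,0,138],0],[-1,[0,0,138],0],[-1,[0,0,138],0]]' 30
```

```text
t: 3.95
eef_pos: [0.6641, -0.2451, 0.163]
ee_rot: [-3.141, 0.001, 3.086]
force: [-0.8, -0.3, 6.0]
width: 0.0268
gripper_force: 30.0
```

```bash
python3 -m jog '[[-1,[0,0,-10],0],[-1,[0,0,-30],0],[-1,[0,0,-70],0],[-1,[0,0,-110],0],[-1,[0,0,-140],0],[-1,[0,0,-160],0],[-1,[0,0,-160],0],[-1,[0,0,-160],0],[-1,[0,0,-160],0]]'
python3 - <<'E'
from h import *
w=grab('wrist','w2');s=grab('scene','s2');t=grab('top','t2')
print(status.get_state()['force'])
rel((.510,.237,.325),np.pi+.116)
K=lambda d,x,y,w,h:cv2.resize(d['color'][y:y+h,x:x+w,::-1],(400,300),interpolation=cv2.INTER_CUBIC)
cv2.imwrite('pics/c2.png',np.vstack([np.hstack([cv2.resize(w['color'][:,:,::-1],(400,300)),K(s,110,170,100,75)]),np.hstack([K(t,300,130,80,60),K(s,245,115,92,69)])]))
E
```

```text
t: 5.08
eef_pos: [0.6633, -0.2446, 0.3208]
ee_rot: [3.141, -0.003, 3.086]
force: [0.3, -0.4, -1.9]
width: 0.0268
gripper_force: 30.0
[ 1.11512714  0.17740757 -1.32776838]
shift mm [180.  472.5  -3. ] turn -0.171 t 5.225
```

View pics/c2.png

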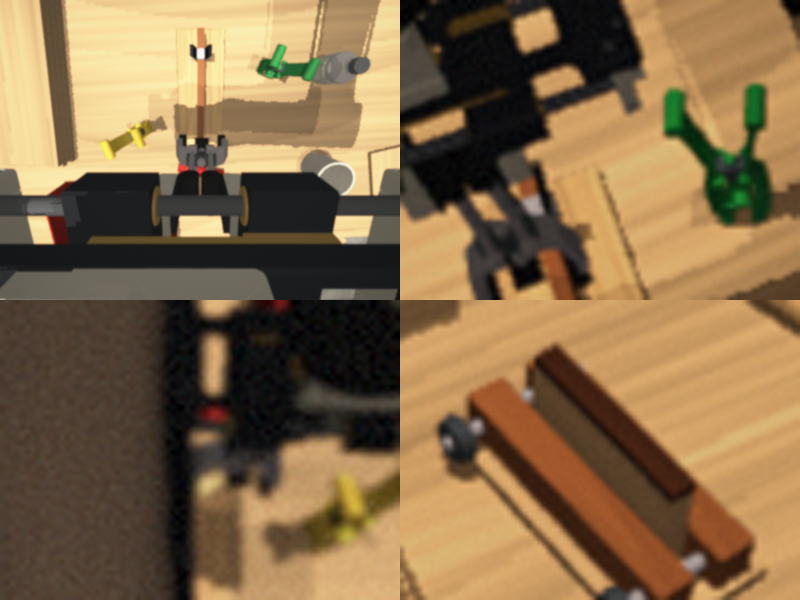

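```bash
python3 -m jog '[[-1,[8,20,-3],-0.01],[-1,[23,60,-3],-0.02],[-1,[42,110,-3],-0.04],[-1,[61,160,-3],-0.06],[-1,[80,210,-3],-0.08],[-1,[99,260,-3],-0.10],[-1,[118,310,-3],-0.12],[-1,[137,360,-3],-0.14],[-1,[156,410,-3],-0.16],[-1,[171,448,-3],-0.171],[-1,[178,467,-3],-0.171],[-1,[180,472,-3],-0.171],[-1,[180,472,-3],-0.171],[-1,[180,472,-3],-0.171]]'
python3 - <<'E'
from h import *
w=grab('wrist','w3');s=grab('scene','s3')
np.set_printoptions(precision=4,suppress=True)
for n in 'w':
  for z in(.096,.116):print(proj(w,np.array([.51,.237,z])),proj(w,np.array([.436,.228,z])))
K=lambda d,x,y,w,h:cv2.resize(d['color'][y:y+h,x:x+w,::-1],(400,300),interpolation=cv2.INTER_CUBIC)
cv2.imwrite('pics/c3.png',np.hstack([K(w,128,0,256,192),K(s,240,90,120,90)]))
E
```

```text
t: 6.98
eef_pos: [0.5103, 0.2355, 0.3256]
ee_rot: [-3.141, -0.0, -3.027]
force: [0.0, 0.0, -2.4]
width: 0.0266
gripper_force: 30.0
[257.2294 166.0518] [256.9055 107.5361]
[257.3094 169.1092] [256.972  107.4634]
```

View pics/c3.png

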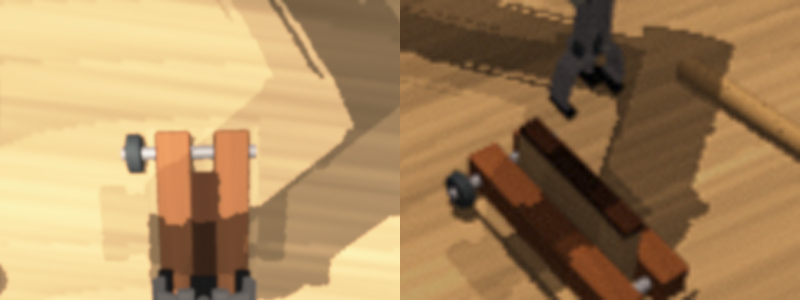

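Lipping is the dark strip at wrist (259,110) downwards, flanked by vise jaws, clamp jaws at the bottom astride it; the measure is about 2 px off the prediction, so I refine it by mask.

Run:
```python
from h import *
np.set_printoptions(precision=4,suppress=True)
w=np.load('pics/w3.npz');im=w['color'].astype(int)
for v in range(104,184,4):
    r=im[v,235:285]; print(v,*[f'{p[0]}' for p in r])
t=np.load('pics/t0.npz');im=t['color'].astype(int)
print()
for v in range(190,250,5): print(v,*im[v,184:222,0])
```

```text
104 234 230 227 224 222 220 219 218 215 214 216 215 210 192 161 141 165 212 230 234 235 236 236 238 240 241 243 242 233 201 178 192 210 216 217 217 218 219 218 216 214 213 213 213 213 212 211 211 212 211
108 219 218 216 215 215 214 215 215 214 215 215 215 208 190 162 137 135 163 204 223 227 227 228 230 232 234 235 231 214 177 166 188 208 216 216 216 218 218 218 216 214 213 213 213 213 212 211 211 212 211
112 219 218 217 215 215 214 215 215 215 214 214 214 210 194 162 129 110 106 105 105 103 103 103 104 104 104 104 106 107 107 108 117 146 185 208 215 217 218 218 216 214 213 213 213 213 212 211 211 211 211
116 218 217 216 215 214 214 215 215 214 213 213 214 211 199 172 136 113 105 104 104 103 102 103 103 103 103 105 106 107 107 108 110 118 147 187 209 216 218 217 216 214 213 213 213 213 212 211 211 211 210
120 218 217 216 216 215 215 215 215 214 214 213 214 212 202 176 140 114 107 106 105 104 103 102 103 104 104 105 107 108 108 108 114 143 184 207 214 216 217 217 215 214 213 213 213 213 212 211 211 211 211
124 217 217 217 215 214 215 214 214 214 213 213 213 212 204 177 140 114 107 106 
[... 3861 characters left out ...]
148 136 113 75 65 59 61 53 57 79 111 140 152 148 148 152 149 147 128 117 146 178 185 173 174 182 186
230 188 182 186 176 180 167 145 149 145 148 148 151 148 127 93 63 62 61 53 55 57 88 122 142 145 154 148 152 151 145 128 133 169 184 176 172 182 184
235 181 184 184 183 182 179 161 141 139 146 147 154 148 145 124 85 61 56 53 64 55 60 104 134 147 155 150 148 154 151 138 128 144 176 184 173 171 177
240 186 178 183 179 180 187 188 168 147 146 149 146 145 154 147 128 96 64 70 76 86 88 90 118 148 153 151 154 153 153 148 133 125 141 172 167 123 66
245 181 180 182 184 178 178 171 154 142 142 148 150 153 149 150 150 134 123 117 135 145 151 148 146 135 145 153 146 149 154 149 149 126 104 114 124 105 77
```

```bash
python3 -m jog '[[-1,[0,1.3,20],0],[-1,[0,1.3,50],0],[-1,[0,1.3,75],0],[-1,[0,1.3,85],0],[-1,[0,1.3,90],0],[-1,[0,1.3,90],0],[-1,[0,1.3,90],0],[-1,[0,1.3,90],0]]'
python3 - <<'E'
from h import *
s=grab('scene','s4');w=grab('wrist','w4')
K=lambda d,x,y,w,h:cv2.resize(d['color'][y:y+h,x:x+w,::-1],(400,300),interpolation=cv2.INTER_CUBIC)
cv2.imwrite('pics/c4.png',np.hstack([K(w,128,80,200,150),K(s,260,110,80,60)]))
E
```

```text
t: 8.07
eef_pos: [0.5102, 0.2379, 0.2363]
ee_rot: [3.141, 0.001, -3.026]
force: [1.0, -0.5, -2.8]
width: 0.0268
gripper_force: 30.0
```

View pics/c4.png

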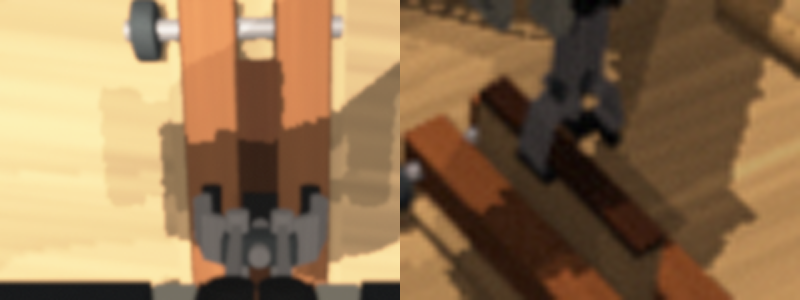

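```bash
python3 -m jog '[[-1,[0,0,5],0],[-1,[0,0,12],0],[-1,[0,0,15],0],[-1,[0,0,15],0],[-1,[0,0,15],0]]'
```

```text
t: 8.8
eef_pos: [0.5101, 0.2377, 0.2206]
ee_rot: [-3.142, 0.0, -3.026]
force: [-0.4, 0.2, -1.7]
width: 0.0271
gripper_force: 30.0
```

```bash
python3 -m jog '[[-1,[0,0,2],0],[-1,[0,0,4],0],[-1,[0,0,4],0],[-1,[0,0,4],0]]'
```

```text
t: 9.3
eef_pos: [0.51, 0.2377, 0.2166]
ee_rot: [-3.142, 0.0, -3.026]
force: [0.1, -0.4, -2.8]
width: 0.0271
gripper_force: 30.0
```

```bash
python3 -m jog '[[-1,[0,0,2],0],[-1,[0,0,4],0],[-1,[0,0,4],0],[-1,[0,0,4],0]]'
```

```text
t: 9.8
eef_pos: [0.51, 0.2377, 0.2126]
ee_rot: [-3.142, -0.0, -3.026]
force: [0.4, -0.3, -3.1]
width: 0.0267
gripper_force: 30.0
```

```bash
python3 -m jog '[[-1,[0,0,2],0],[-1,[0,0,4],0],[-1,[0,0,4],0],[-1,[0,0,4],0]]'
```

```text
t: 10.3
eef_pos: [0.51, 0.2377, 0.2086]
ee_rot: [-3.142, -0.0, -3.026]
force: [-0.2, 0.3, -2.5]
width: 0.0268
gripper_force: 30.0
```

```bash
python3 -m jog '[[-1,[0,0,2],0],[-1,[0,0,4],0],[-1,[0,0,4],0],[-1,[0,0,4],0]]'
```

```text
t: 10.8
eef_pos: [0.5102, 0.2378, 0.205]
ee_rot: [3.141, 0.001, -3.026]
force: [-0.0, 0.0, 1.4]
width: 0.0268
gripper_force: 30.0
```

```bash
python3 -m jog '[[-1,[0,0,1],0],[-1,[0,0,2],0],[-1,[0,0,2],0],[-1,[0,0,2],0]]'; python3 -c "
from h import *
f=[]
for i in range(6): optics.grab_frame('wrist'); f.append(status.get_state()['force'][2])
print(np.mean(f),status.get_state()['eef_pos'])"
```

```text
t: 11.3
eef_pos: [0.5101, 0.2378, 0.2028]
ee_rot: [3.141, 0.0, -3.026]
force: [-0.7, -0.7, 3.3]
width: 0.0268
gripper_force: 30.0
4.065596933109046 [0.51005159 0.23777655 0.2026373 ]
```

```bash
python3 -m jog '[[-1,[0,0,1],0],[-1,[0,0,2.2],0],[-1,[0,0,2.2],0],[-1,[0,0,2.2],0],[-1,[0,0,2.2],0]]'; python3 -c "
from h import *
f=[]
for i in range(6): optics.grab_frame('wrist'); f.append(status.get_state()['force'][2])
print(np.mean(f),status.get_state()['eef_pos'])"
```

```text
t: 12.22
eef_pos: [0.5102, 0.2378, 0.2007]
ee_rot: [3.141, 0.001, -3.026]
force: [0.1, -0.2, 6.1]
width: 0.0268
gripper_force: 30.0
6.195845649888624 [0.51019703 0.23781416 0.20065689]
```

```bash
python3 -m jog '[[-0.3,[0,0,0],0],[-0.2,[0,0,0.3],0],[-0.1,[0,0,0.5],0],[-0.05,[0,0,0.7],0],[-0.05,[0,0,0.7],0],[-0.05,[0,0,0.7],0]]'; python3 -c "
from h import *
f=[]
for i in range(6): optics.grab_frame('wrist'); f.append(status.get_state()['force'][2])
print(np.mean(f),status.get_state()['eef_pos'])"
```

```text
t: 13.28
eef_pos: [0.5102, 0.2381, 0.2]
ee_rot: [3.141, 0.001, -3.026]
force: [-0.3, 0.6, 5.0]
width: 0.0422
gripper_force: 13.7
5.951468153246291 [0.51021337 0.23810292 0.19997229]
```

```bash
python3 -m jog '[[0.02,[0,0,0.3],0],[0.08,[0,0,0.5],0],[0.13,[0,0,0.7],0],[0.16,[0,0,0.8],0],[0.16,[0,0,0.8],0],[0.16,[0,0,0.8],0]]'; python3 -c "
from h import *
f=[]
for i in range(6): optics.grab_frame('wrist'); f.append(status.get_state()['force'][2])
print(np.mean(f),status.get_state()['eef_pos'],status.get_state()['force'])"
```

```text
t: 14.32
eef_pos: [0.5102, 0.2383, 0.1991]
ee_rot: [3.141, 0.001, -3.026]
force: [-1.2, 1.2, 5.6]
width: 0.0509
gripper_force: 12.5
4.926003915833023 [0.51022717 0.23829683 0.19916058] [-0.74077265  2.30882001  4.96078875]
```

```bash
python3 -m jog '[[0.16,[0,0,0.5],0],[0.17,[0,0,1.1],0],[0.2,[0,0,1.3],0],[0.22,[0,0,1.4],0],[0.22,[0,0,1.4],0]]'; python3 -c "
from h import *
f=[]
for i in range(6): optics.grab_frame('wrist'); f.append(status.get_state()['force'])
print(np.mean(f,0),status.get_state()['eef_pos'])"
```

```text
t: 15.25
eef_pos: [0.5105, 0.2381, 0.1982]
ee_rot: [3.141, 0.001, -3.025]
force: [-0.8, 0.6, 8.1]
width: 0.0535
gripper_force: 8.5
[-0.51925296  0.80162326  7.79819463] [0.51046473 0.23808408 0.1981789 ]
```

```bash
python3 -m jog '[[0.26,[0,0,0],0],[0.3,[0,0,0],0],[0.4,[0,0,0],0],[0.6,[0,0,0],0],[0.8,[0,0,0],0],[1,[0,0,0],0],[1,[0,0,0],0],[1,[0,0,-5],0],[1,[0,0,-30],0],[1,[0,0,-80],0],[1,[0,0,-120],0],[1,[0,0,-150],0],[1,[0,0,-150],0],[1,[0,0,-150],0]]'
python3 - <<'E'
from h import *
s=grab('scene','s5');w=grab('wrist','w5')
K=lambda d,x,y,w,h:cv2.resize(d['color'][y:y+h,x:x+w,::-1],(400,300),interpolation=cv2.INTER_CUBIC)
cv2.imwrite('pics/c5.png',np.hstack([K(w,156,80,200,150),K(s,240,80,120,90)]))
E
```

```text
t: 17.3
eef_pos: [0.5097, 0.2376, 0.3471]
ee_rot: [3.141, -0.0, -3.026]
force: [0.3, -0.3, -0.8]
width: 0.0875
gripper_force: 0.0
```

View pics/c5.png

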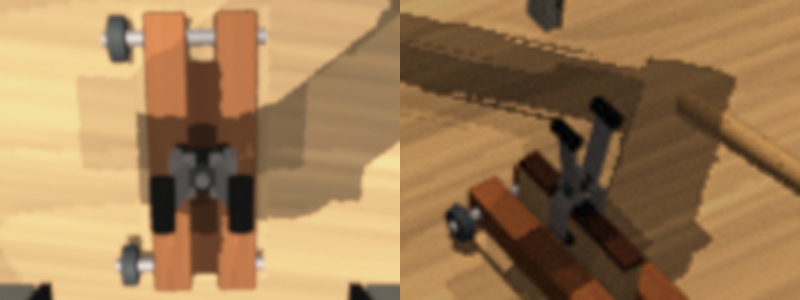

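The clamp stands upright astride the lipping at its middle (wrist crop (203,175)), gripping it. The arm is clear, so I hand in.

```bash
python3 -c "
from station import order
print(order.job_done())"
```

```text
the job is handed in; nothing more can be done
None
```

The job is handed in: the large clamp stands upright, gripping the middle of the panel, with its pad pressed in an estimated 5 to 6 mm (judged from the force readings), the arm clear, and no bystander touched as far as I could see; the verdict was not shown.

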